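Draw a printing plate out of its holder and lay it on the cleaning rest

TASK

Slide the copper printing plate forward along its channel in the pad printer's holder (the head above leaves room only for a fingertip reaching in at a slant) until about a third of it hangs over the bed's front end while it still lies flat on the bed. Then take hold of it where it overhangs, lift it clear, and lay it down flat, without dropping it, on the green top of the blue cleaning rest, lengthwise, centred between the two end lips, and let go. Do not let the plate fall, and leave the ink tin and the tape roll where they are.

Things in the scene. Friction and masses are not known exactly. Their poses are not given: they have to be found in the camera images.
- plate_centre (a point): Centre, half-way up, of the loose copper-coloured printing plate with three round dark motifs: 140 long (x) x 60 wide (y) x 5 thick (z), 0.12 kg. It starts in the holder's channel, its length along the channel, its foremost 22 to 32 mm in front of the head. It slides easily (friction 0.25) under a fingertip pressing 4 to 20 N. Pressed down beyond the bed, or over half out, it tips off.
- bed_front (a point): Middle of front end of the fixed holder's bed, on the bed's top face, 40 mm above the table. x points back along the channel under the head (level), y across, z up; the plate slides out along -x. Bed 100 wide; in front of it is an open drop to the table. Side rails 64 mm apart and 5 mm high, flush with the plate's top, run along the whole bed, so the plate's edges can be gripped only beyond it.
- head_edge (a point): Middle of the lower front edge of the grey printing head (130 wide, 55 tall, running back from here), 75 mm behind the bed's front end, 80 mm above the bed; axes as bed_front. A tool pointing straight down cannot reach the plate at its start; one leaning back toward -x by 20 to 45 degrees, tip forward, can. Under the head, from 20 mm back: side walls 102 apart; from 40 mm back: an ink cup.
- rest_top (a point): Centre of the green top of the fixed blue cleaning rest, 40 mm above the table; x along its length, y across, z up. The top is 156 long between two end lips (5 mm high) and 40 wide, so that the plate overhangs 10 mm at each side, with room for fingers, over a dark foot 190 x 90 and 8 high. Either end of the plate may point either way.
- ink_tin_centre (a point): Centre of a loose white tin with a dark blue band, 68 in diameter, 60 high; leave alone.
- tape_centre (a point): Centre of a loose brown tape roll lying flat, 90 in diameter, 40 high; leave alone.
Things that resemble listed ones, but are neither listed nor needed, are in the scene too. Of the things shaped like the part that bears plate_centre, the copper one is meant.

How it is judged:
By the outcome, as a careful person would: the job done as asked, in the order asked, and still so for the second after the job is handed in, with the robot touching nothing.
It also fails if it takes over 61 s, if anything falls off the work surface, if the arm or the gripper's body presses on something with over 40 N, if the wrist force passes 120 N, or if a joint passes its speed limit or range.

ROBOT

A 6-joint arm with a two-finger parallel gripper is mounted at the origin on a cart in front of the work surface, level with it; the furniture and walls round the work are solid. World frame = base frame: x ahead of the robot, y to its left, z up, the work surface at z = 0. Lengths are in m, angles in rad, forces in N, time in s.
With the tool pointing down it reaches from about 0.225 to 0.725 m from the base axis. Payload 3.1 kg.
Tool frame: the origin (TCP) lies on the centre line of the jaws, within the pads' length; the fingertips stand 11 mm ahead of it and the grasp point (between the pads) lies 8 mm behind it; z points along the fingers, y is the line along which they close (so a half turn about z gives the same grasp; the last joint's range is limited). The gripper opens to 85 mm and grips with 20 to 120 N. Pads are 22 mm wide; open, the fingers measure 114 mm over their backs; the gripper's body (76 mm by 85 mm) begins 54 mm behind the grasp point. The pads swing forward as they close: fully open they stand 13 mm farther back than shut.
Start: joints at [-1.393, 0.048, 0.099, 1.622, 0, 1.443], TCP at [0.158, -0.501, 0.242] pointing down, gripper open.
Joint ranges: [-2.91, 2.91], [-0.99, 1.94], [-1.21, 1.42], [-2.12, 2.29], [-1.49, 1.47], [-3.14, 3.14]. Speed limits (rad/s): [2.79, 2.79, 3.14, 3.14, 3.14, 3.14].

INTERFACE

Orientations are given as a unit quaternion [w, x, y, z].
In Python, from plant import get_obs, camera, camera_info, hand_in gives the robot as it stands. The module is installed in compiled form; this text tells all that it offers.
- The arm moves only by the tool arm_command, never from a script. Its argument "deltas" is a list that holds one entry, the list of rows, each a list of 4 numbers: the shift along the tool's x, y, z in mm, then the turn about the tool's z in degrees. In form: [[[dx, dy, dz, roll], ...]]. A call has 1 to 8 rows; each row is the pose to reach, as a shift and turn from the pose commanded when the call began, along the tool's axes at that moment; what a row does not reach only later rows make up. A row lasts 1/10 s, in which the tool goes at most 50 mm and 8.59 degrees, less where a joint would pass 70% of its speed; a pose out of reach is approached as far as the arm can. A call with a gripper value outside its range is refused whole. "jaw" is the opening, from 0 (shut) to 1 (fully open), set as the call begins (left out, the last holds). The fingers move at their own pace and stop on an object; the grip force is fixed at half the most. Time passes only in rows, so rows that repeat a pose let the fingers close. It gives the time, the measured TCP pose, the force, the opening and the grip force at its end, in the units of the state.
- get_obs(): the state, without advancing time (a new reading comes with each control period).
- camera(name): name is "scene" or "top" or "wrist"; returns the picture (480x640x3 uint8, red, green, blue); there is no depth.
- camera_info(name): a dict with "mtx" (3x3 intrinsics, pixels), "R" (3x3) and "t" (3): a world point X has camera coordinates R X + t. Camera axes: x right, y down, z forward; pixel columns grow to the right and rows downward; lengths in m; the calibration is good to about 2 mm. A picture is of the moment at which its call begins: read the wrist's pose just before it. camera_info takes no time and is no camera call; for the wrist camera it gives the pose at the moment of the call.
- hand_in(): hands the job in; it is judged then, once.
The state is a dict: "time": time; "qpos": joint angles; "joint_vel": joint speeds; "joint_torque": joint torques, N m; "position": TCP position; "orientation": TCP orientation; "contact_force": force on the tool from outside, world axes, zero at the start; "torque": the same for the moment, N m; "width": opening from 0.0 (shut) to 1.0 (fully open); "finger_force": force on a finger pad.
Only numpy, scipy, OpenCV 4.12 (cv2) and the standard library are available. Lean on these libraries where they do the work, as an engineer would, in place of code of your own. Each camera call takes 0.05 s, during which the arm holds its last target. There are 200 camera calls.

## Working session

There is one attempt and no reset: what is moved stays moved. The work goes in short steps, Python scripts to look and compute and a tool call to move; the robot and the scene stay as the last step left them, time stands still between calls to the robot, and variables do not carry over. Pictures are saved under pics/ and viewed, at most 13 in all, crops included, and the job is handed in when it is done.

Besides the shell and the picture viewer there is one more tool, called after ">>>" as name([rows], argument=value, ...), one row to a line, values as JSON. arm_command: Moves the arm, as the interface text tells. Its arguments: {"type":"object","properties":{"deltas":{"type":"array"},"jaw":{"type":"number"}},"required":["deltas"]}

```bash
mkdir -p pics
python3 - <<'E'
from plant import *
import cv2
o=get_obs();print(o)
for n in("scene","top"):
    im=camera(n);cv2.imwrite(f"pics/{n}0.png",im[:,:,::-1]);i=camera_info(n);print(n,i)
E
```

```text
{'time': 0.0, 'qpos': array([-1.39278668e+00,  4.87465567e-02,  9.75915380e-02,  1.62195312e+00,
       -5.67207676e-06,  1.44302048e+00]), 'joint_vel': array([ 0.00171248, -0.00119315,  0.00031263,  0.00063536, -0.00032171,
        0.00088602]), 'joint_torque': array([-9.50926506e-05, -3.38786530e+01,  3.20012355e+01,  2.02868879e-02,
       -2.20834677e-04, -2.73381904e-07]), 'position': array([ 0.1579444 , -0.50008352,  0.24111611]), 'orientation': array([-1.15547062e-03,  9.88333994e-01,  1.52297670e-01, -3.18648737e-05]), 'contact_force': array([ 0.43935386,  0.33220219, -0.36367747]), 'torque': array([ 0.05269735, -0.00386482,  0.04771691]), 'finger_force': 0.0, 'width': 0.9987107787325458}
scene {'mtx': array([[542.45710798,   0.        , 312.22685185],
       [  0.        , 542.45710798, 242.49866966],
       [  0.        ,   0.        ,   1.        ]]), 'R': array([[-0.88587825, -0.46341913, -0.02150431],
       [-0.25909627,  0.53267844, -0.80568157],
       [ 0.38482314, -0.70816409, -0.59195841]]), 't': array([0.5817681 , 0.14647449, 0.84253145])}
top {'mtx': array([[434.45301349,   0.        , 320.03411054],
       [  0.        , 434.45301349, 237.75043707],
       [  0.        ,   0.        ,   1.        ]]), 'R': array([[ 0.02194682, -0.99975472, -0.00297297],
       [-0.98670488, -0.02118118, -0.1611361 ],
       [ 0.1610336 ,  0.00646987, -0.98692772]]), 't': array([0.17931031, 0.5645674 , 0.84773182])}
```

View pics/scene0.png

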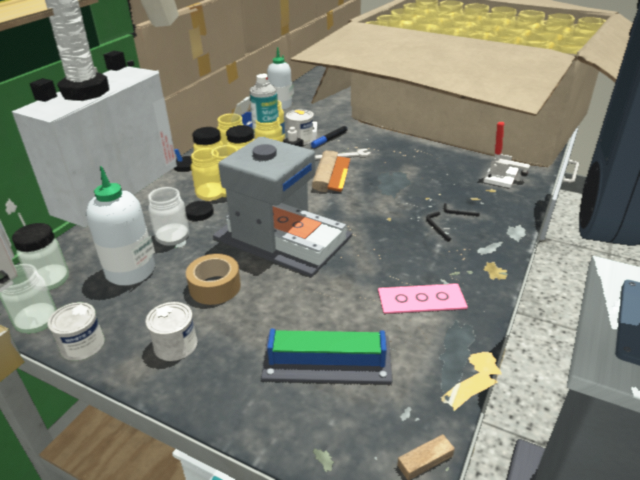

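View pics/top0.png

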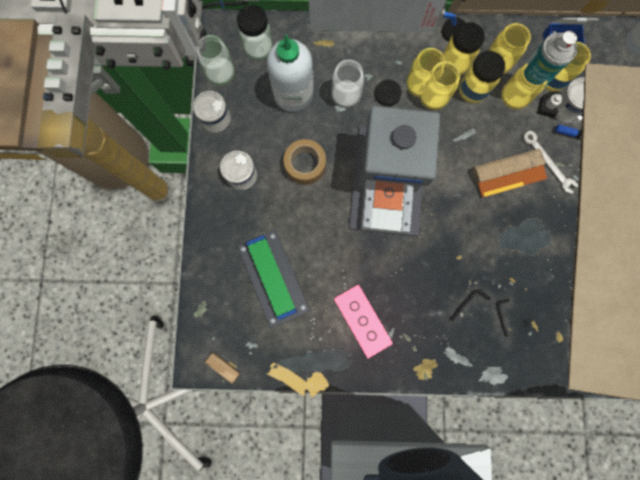

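The scene picture shows the printer with its copper plate at (290,220), the green rest at (328,345), the tape at (213,278) and the listed tin at one of (75,330)/(172,330). In the top picture the bed is at (388,208), the rest at (270,277), the tape at (304,160) and the pink decoy at (363,322).

```bash
cat > h.py <<'E'
from plant import *
import cv2,numpy as np
from scipy.spatial.transform import Rotation as Rn
def ray(n,uv,z,info=None):
    i=info or camera_info(n);uv=np.atleast_2d(uv).astype(float)
    d=np.c_[uv,np.ones(len(uv))]@np.linalg.inv(i["mtx"]).T@i["R"]
    c=-i["R"].T@i["t"];return c+d*((z-c[2])/d[:,2])[:,None]
def proj(n,X,info=None):
    i=info or camera_info(n);p=(np.atleast_2d(X)@i["R"].T+i["t"])@i["mtx"].T;return p[:,:2]/p[:,2:]
def big(m):
    c,_=cv2.findContours(m.astype(np.uint8),cv2.RETR_EXTERNAL,cv2.CHAIN_APPROX_NONE);return max(c,key=cv2.contourArea)[:,0]
def tool():
    o=get_obs();q=o["orientation"];return o["position"],Rn.from_quat(np.r_[q[1:],q[0]]).as_matrix()
E
python3 - <<'E'
from h import *
for n,box in(("top",(340,100,110,150)),("scene",(200,130,170,150))):
    im=cv2.imread(f"pics/{n}0.png");h=cv2.cvtColor(im,cv2.COLOR_BGR2HSV)
    g=cv2.inRange(h,(50,150,80),(70,255,255)); 
    if n=="top": g[:200]=0
    else: g[:300]=0
    r=cv2.minAreaRect(ray(n,big(g),.04)[:,:2].astype(np.float32)*1000);print(n,"green",r)
    x,y,w,hh=box
    c=np.zeros_like(g);c[y:y+hh,x:x+w]=cv2.inRange(h,(3,120,100),(14,255,255))[y:y+hh,x:x+w]
    r=cv2.minAreaRect(ray(n,big(c),.045)[:,:2].astype(np.float32)*1000);print("copper",r,cv2.boxPoints(r))
    b=np.zeros_like(g);b[y:y+hh,x:x+w]=cv2.inRange(h,(0,0,165),(179,50,255))[y:y+hh,x:x+w]
    r=cv2.minAreaRect(ray(n,big(b),.04)[:,:2].astype(np.float32)*1000);print("bed",r,cv2.boxPoints(r))
    if n=="top":
        for (u,v,z) in((238,165,.06),(304,160,.04),(404,136,.175)):print(ray(n,(u,v),z))
    cv2.imwrite(f"pics/{n}c.png",cv2.resize(im[y:y+hh,x:x+w],None,fx=3.5,fy=3.5,interpolation=cv2.INTER_CUBIC))
a=cv2.imread("pics/topc.png");b=cv2.imread("pics/scenec.png");H=max(a.shape[0],b.shape[0])
p=lambda i:cv2.copyMakeBorder(i,0,H-i.shape[0],0,0,0)
o=np.hstack([p(a),p(b)]);print(o.shape);cv2.imwrite("pics/crop.png",cv2.resize(o,(800,int(H*800/o.shape[1]))))
E
```

```text
top green ((478.6181335449219, 291.4764404296875), (152.59237670898438, 37.85246276855469), 24.624845504760742)
copper ((653.63330078125, 50.95783233642578), (56.15837097167969, 53.64500045776367), 84.62821960449219) [[624.29987   25.513031]
 [677.7093    20.490898]
 [682.96674   76.40263 ]
 [629.5573    81.42477 ]]
bed ((629.896728515625, 50.189144134521484), (95.75627899169922, 96.4735336303711), 85.0479736328125) [[577.7071      6.653595 ]
 [673.8205     -1.6741562]
 [682.08636    93.72469  ]
 [585.97296   102.052444 ]]
[[0.7080988  0.36562858 0.06      ]]
[[0.7288696  0.22946044 0.04      ]]
[[0.73092722 0.04158169 0.175     ]]
scene green ((479.37493896484375, 292.13287353515625), (153.75254821777344, 39.24190139770508), 24.843021392822266)
copper ((680.5565185546875, 49.403324127197266), (57.248958587646484, 109.62032318115234), 85.80914306640625) [[623.801     24.860857]
 [733.1283    16.849909]
 [737.312     73.94579 ]
 [627.98474   81.95674 ]]
bed ((867.2398681640625, -175.39137268066406), (159.3155517578125, 162.3013916015625), 84.84329986572266) [[ 779.258   -247.43292]
 [ 940.9025  -262.02057]
 [ 955.22174 -103.34982]
 [ 793.5772   -88.76218]]
(525, 980, 3)
```

View pics/crop.png

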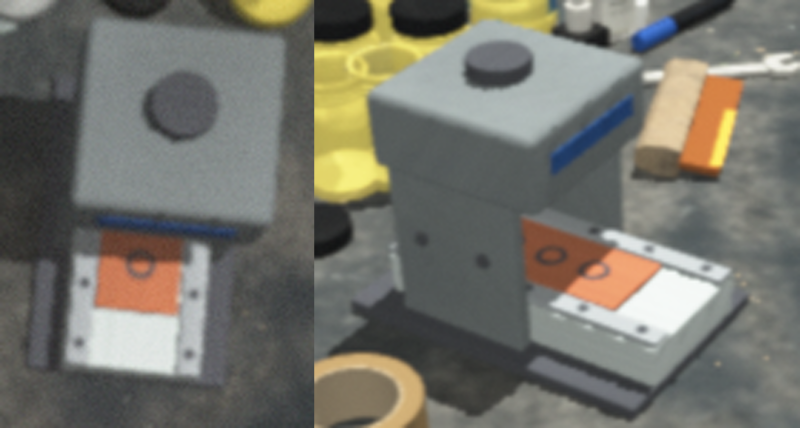

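The crop shows the copper plate's front edge about 45 mm behind the bed's front end. The head's front edge, with its blue strip, is at crop (165,225), and the white rails run to each side of the plate.

Run:
```python
from h import *
np.set_printoptions(precision=4,suppress=True)
p,R=tool();i=camera_info("wrist");c=-i["R"].T@i["t"]
print("cam in tool",R.T@(c-p),"axis",R.T@i["R"][2],"\nR",R)
cv2.imwrite("pics/w0.png",camera("wrist")[:,:,::-1])
print("carton base",ray("scene",[(360,117),(550,160)],0))
for z in(.1,.2,.3): print(z,ray("scene",[(355,72),(590,95),(560,105)],z)[:,:2].ravel(),ray("top",[(572,390),(585,65)],z)[:,:2].ravel())
# head front lower edge from top view: last grey row; and predicted positions
u=np.array([np.cos(np.radians(5)),-np.sin(np.radians(5)),0]);v=np.array([-u[1],u[0],0])
B=np.array([.5815,.0535,.04])
print("proj head edge lower top",proj("top",[B+.075*u+.08*np.array([0,0,1])+.065*s*v for s in(-1,1)]),"scene",proj("scene",[B+.075*u+.08*np.array([0,0,1])+.065*s*v for s in(-1,1)]))
print("bed corners",proj("top",[B+.05*s*v for s in(-1,1)]),proj("scene",[B+.05*s*v for s in(-1,1)]))
```

```text
cam in tool [ 0.0669 -0.0012 -0.1326] axis [-0.2703  0.0003  0.9628] 
R [[ 0.9536  0.3011 -0.0004]
 [ 0.3011 -0.9536  0.0022]
 [ 0.0003 -0.0022 -1.    ]]
carton base [[ 0.7955 -0.5588  0.    ]
 [ 0.2763 -0.5158  0.    ]]
0.1 [ 0.8454 -0.6299  0.2314 -0.7149  0.2902 -0.6161] [ 0.2803 -0.2745  0.9242 -0.347 ]
0.2 [ 0.729  -0.362   0.2309 -0.4309  0.2786 -0.3507] [ 0.2968 -0.2189  0.8629 -0.2827]
0.3 [ 0.6125 -0.094   0.2305 -0.1469  0.2671 -0.0854] [ 0.3132 -0.1633  0.8016 -0.2184]
proj head edge lower top [[429.9652 187.5858]
 [362.5085 180.5154]] scene [[318.0602 175.251 ]
 [278.4748 206.8791]]
bed corners [[410.7451 232.2426]
 [362.7282 227.1039]] [[347.7102 225.0901]
 [320.0656 252.2651]]
```

View pics/w0.png

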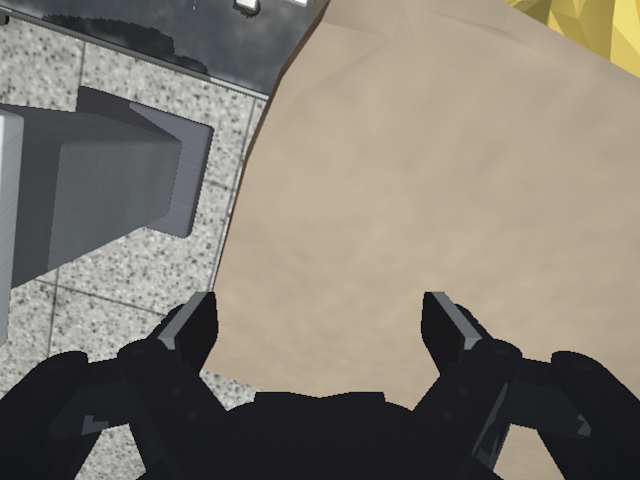

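The wrist view shows the open fingers, with pads near (200,320) and (435,320), and wider knuckles at (60,370) and (580,370). I'll estimate the knuckle extents, because an upright tool with open jaws lined up with the channel may reach the plate with its far finger.

Run:
```python
from h import *
np.set_printoptions(precision=1,suppress=True)
p,R=tool();i=camera_info("wrist");c=R.T@(-i["R"].T@i["t"]-p)
for uv in((215,293),(190,293),(422,293),(445,293),(135,343),(85,353),(45,355),(0,398),(505,343),(555,353),(592,355),(639,395)):
    d=R.T@i["R"].T@np.linalg.inv(i["mtx"])@np.r_[uv,1]
    print(uv,*[(1000*(c+d*((x-c[0])/d[0]))) for x in(.0,.011)])
print(i["mtx"][0,0])
```

```text
(215, 293) [  0.  -48.7  11. ] [ 11.  -40.9 -12.6]
(190, 293) [  0.  -60.1  11. ] [ 11.  -50.4 -12.6]
(422, 293) [ 0.  45.8 11.2] [ 11.   38.1 -12.5]
(445, 293) [ 0.  56.3 11.2] [ 11.   46.9 -12.4]
(135, 343) [  0.  -64.4 -29.1] [ 11.  -54.  -46.2]
(85, 353) [  0.  -77.7 -34.9] [ 11.  -65.1 -51. ]
(45, 355) [  0. -90. -36.] [ 11.  -75.4 -51.9]
(0, 398) [  0.  -87.2 -55.3] [ 11.  -73.1 -68. ]
(505, 343) [  0.   62.7 -29. ] [ 11.   52.2 -46. ]
(555, 353) [  0.   76.1 -34.8] [ 11.   63.4 -50.9]
(592, 355) [  0.   87.4 -35.8] [ 11.   72.8 -51.8]
(639, 395) [  0.   86.3 -54. ] [ 11.   71.9 -66.9]
342.75813164066693
```

>>> arm_command([
  [[0,0,-40,0],[0,0,-80,0],[0,0,-120,0],[0,0,-120,0]],
], jaw=1)

```text
time: 0.55
position: [0.1583, -0.502, 0.3687]
orientation: [0.005, 0.988, 0.152, 0.0]
contact_force: [0.1, -0.2, 1.1]
width: 0.996
finger_force: 0.0
```

>>> arm_command([
  [[36,-25,0,-4.25],[72,-50,0,-8.5],[108,-75,0,-12.75],[144,-100,0,-17],[180,-125,0,-21.25],[216,-151,0,-25.5],[252,-176,0,-29.75],[288,-201,0,-34]],
])

```text
time: 1.35
position: [0.3728, -0.2206, 0.3616]
orientation: [-0.0, 0.9, 0.436, -0.0]
contact_force: [0.7, 0.1, 1.1]
width: 0.999
finger_force: 0.0
```

>>> arm_command([
  [[44,0,0,-4.2],[88,-1,0,-8.4],[132,-2,0,-12.6],[176,-3,0,-16.8],[220,-4,10,-21],[264,-5,40,-25.2],[308,-5,80,-29.4],[352,-6,120,-33.5]],
])

```text
time: 2.15
position: [0.5773, 0.0456, 0.2555]
orientation: [0.0, 0.736, 0.677, -0.0]
contact_force: [0.8, -0.4, -0.6]
width: 1.001
finger_force: 0.0
```

>>> arm_command([
  [[0,0,30,0],[0,0,60,0],[0,0,60,0],[0,0,60,0]],
])

```text
time: 2.55
position: [0.5757, 0.044, 0.1964]
orientation: [-0.001, 0.737, 0.676, -0.001]
contact_force: [0.2, -0.4, 0.7]
width: 0.998
finger_force: 0.0
```

```bash
cat >> h.py <<'E'
# holder frame: origin bed front middle, s back along channel, w across, height over bed
a=np.radians(-5);U=np.array([np.cos(a),np.sin(a),0]);V=np.array([-U[1],U[0],0]);B=np.array([.5817,.0550,.04])
def where():
    p,R=tool();d=(p-B)*1000
    print("holder s,w,h mm",np.round([d@U,d@V,d[2]],1),"ty yaw",np.round(np.degrees(np.arctan2(R[1,1],R[0,1])),1),"tilt",np.round(R[:2,2],4),"F",get_obs()["contact_force"].round(1),"t",get_obs()["time"]);return p,R
E
python3 - <<'E'
from h import *
where();print(get_obs()["qpos"].round(2))
cv2.imwrite("pics/w1.png",camera("wrist")[:,:,::-1])
E
```

```text
holder s,w,h mm [ -5.  -11.5 156.4] ty yaw -5.0 tilt [-0.0025  0.0001] F [ 0.2 -0.4  0.7] t 2.55
[-0.04  0.18  0.15  1.55 -0.    1.62]
```

View pics/w1.png

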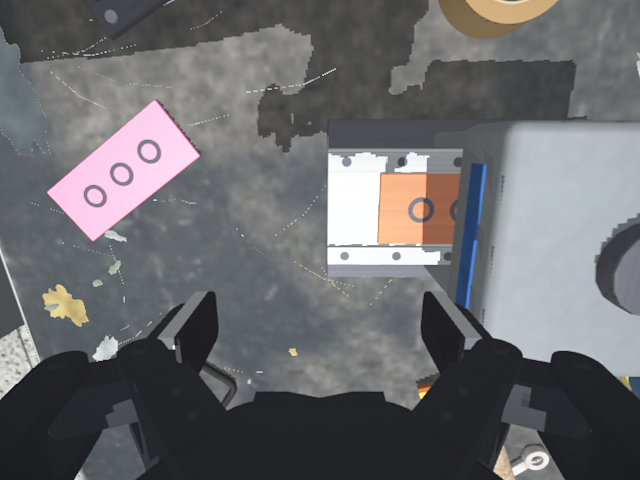

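The wrist view shows the bed's front edge at column 328, rows 149–276, and the plate's front edge at column 380, rows 173–245. I'll refine both from here.

Run:
```python
from h import *
np.set_printoptions(precision=1,suppress=True)
im=cv2.imread("pics/w1.png");h=cv2.cvtColor(im,cv2.COLOR_BGR2HSV)
m=cv2.inRange(h,(3,120,120),(14,255,255));m[:160]=0;m[260:]=0;m[:,:340]=0;m[:,500:]=0
c=big(m);r=cv2.boundingRect(c);print(r)
def hp(uv,z):
    d=(ray("wrist",uv,z)-B)*1000;return np.c_[d@U,d@V]
yy=range(180,240,6);e=[(np.where(m[y])[0].min(),y) for y in yy]
pf=hp(e,.045);print("plate front",pf.mean(0),"slope",np.degrees(np.polyfit(pf[:,1],pf[:,0],1)[0]))
xx=range(390,445,6)
for f in(np.min,np.max):
    q=hp([(x,f(np.where(m[:,x])[0])) for x in xx],.045);print("plate side",q.mean(0),"deg",np.degrees(np.polyfit(q[:,0],q[:,1],1)[0]))
g=cv2.inRange(h,(0,0,170),(179,60,255))
e=[(320+np.where(g[y,320:420])[0].min(),y) for y in range(190,235,5)]
q=hp(e,.04);print("bed front",q.mean(0),np.degrees(np.polyfit(q[:,1],q[:,0],1)[0]))
g[:130]=0;g[290:]=0;g[:,:320]=0
ys=np.where(g[:,335])[0];print("bed sides",hp([(335,ys.min()),(335,ys.max())],.045))
```

```text
(380, 174, 80, 69)
plate front [49.4  3.4] slope -13.476109425157711
plate side [75.1 31.2] deg 0.046649480223411165
plate side [77.3  7.8] deg -88.23527695089312
bed front [ 1.6 -0.1] 1.4467151321664964
bed sides [[  7.3  46.4]
 [  8.9 -68.7]]
```

>>> arm_command([
  [[6,-5,0,0],[12.5,-10,0,0],[12.5,-10,40,0],[12.5,-10,80,0],[12.5,-10,110,0],[12.5,-10,130,0],[12.5,-10,140,0],[12.5,-10,140,0]],
])

```text
time: 3.4
position: [0.5669, 0.0577, 0.0566]
orientation: [-0.001, 0.737, 0.676, -0.001]
contact_force: [-0.2, 0.0, -0.2]
width: 1.004
finger_force: 0.0
```

Run:
```python
from h import *
where()
cv2.imwrite("pics/s1.png",cv2.resize(camera("scene")[100:340,180:500,::-1],None,fx=2.4,fy=2.4,interpolation=cv2.INTER_CUBIC))
```

```text
holder s,w,h mm [-15.    1.3  16.6] ty yaw -5.0 tilt [-0.0016  0.0002] F [-0.2  0.  -0.2] t 3.4
```

View pics/s1.png

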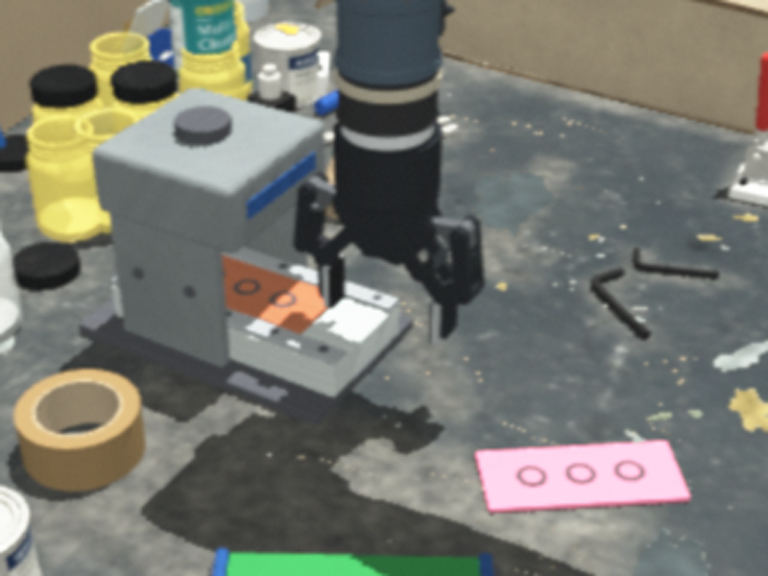

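The scene crop shows the gripper upright in front of the head. The far knuckle at (313,215) is close to the head's face, and the far fingertip at (332,300) is just in front of the plate. I'll creep forward while watching the force.

>>> arm_command([
  [[0,4,0,0],[0,8,0,0],[0,10,0,0],[0,10,0,0]],
])

```text
time: 3.85
position: [0.5787, 0.0563, 0.0581]
orientation: [0.001, 0.737, 0.676, 0.001]
contact_force: [-0.7, -0.2, 0.1]
width: 1.001
finger_force: 0.0
```

>>> arm_command([
  [[0,2,0,0],[0,3,0,0],[0,3,0,0]],
])

```text
time: 4.15
position: [0.5806, 0.0561, 0.0571]
orientation: [-0.0, 0.737, 0.676, -0.0]
contact_force: [-0.3, -0.1, 0.1]
width: 1.002
finger_force: 0.0
```

Run:
```python
from h import *
where()
im=cv2.imread  # noqa
a=cv2.resize(camera("scene")[150:270,260:400,::-1],None,fx=4,fy=4,interpolation=cv2.INTER_CUBIC)
b=camera("top")[130:250,340:440,::-1];b=cv2.resize(b,None,fx=2.4,fy=4,interpolation=cv2.INTER_CUBIC)
cv2.imwrite("pics/s2.png",np.hstack([a,b]))
```

```text
holder s,w,h mm [-1.2  1.  17.1] ty yaw -5.0 tilt [-0.0002  0.    ] F [-0.3 -0.1  0.1] t 4.15
```

View pics/s2.png

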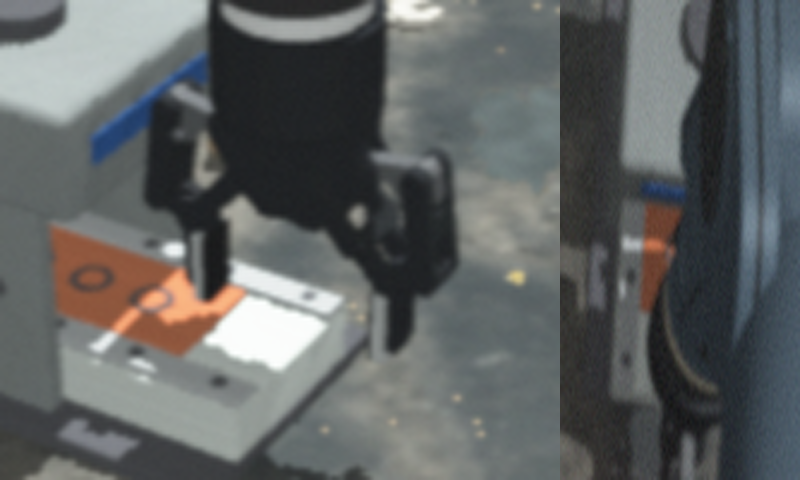

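The far fingertip is now over the front of the plate and nothing shows a contact force. I'll lower it gently.

>>> arm_command([
  [[0,0,4,0],[0,0,8,0],[0,0,10,0],[0,0,10,0]],
])

```text
time: 4.65
position: [0.5799, 0.0562, 0.0463]
orientation: [-0.001, 0.737, 0.676, -0.001]
contact_force: [0.1, 0.1, -0.2]
width: 0.996
finger_force: 0.0
```

>>> arm_command([
  [[0,0,2,0],[0,0,2,0],[0,0,2,0]],
])

```text
time: 4.95
position: [0.5806, 0.0562, 0.0452]
orientation: [0.0, 0.737, 0.676, -0.0]
contact_force: [-0.6, -0.2, -0.8]
width: 0.999
finger_force: 0.0
```

>>> arm_command([
  [[0,0,1,0],[0,0,1.5,0],[0,0,1.5,0]],
])

```text
time: 5.25
position: [0.5806, 0.0562, 0.0436]
orientation: [-0.0, 0.737, 0.676, -0.0]
contact_force: [0.3, 0.7, 0.1]
width: 0.999
finger_force: 0.0
```

>>> arm_command([
  [[0,0,1,0],[0,0,1,0]],
])

```text
time: 5.45
position: [0.5808, 0.0562, 0.0429]
orientation: [0.0, 0.737, 0.676, 0.0]
contact_force: [0.7, -0.7, -0.5]
width: 1.001
finger_force: 0.6
```

>>> arm_command([
  [[0,0,1,0],[0,0,1,0]],
])

```text
time: 5.65
position: [0.5812, 0.0562, 0.0428]
orientation: [0.001, 0.737, 0.676, 0.001]
contact_force: [-2.4, 0.3, 4.8]
width: 1.003
finger_force: 2.3
```

>>> arm_command([
  [[0,0,1,0],[0,0,1,0]],
])

```text
time: 5.85
position: [0.5818, 0.0562, 0.0427]
orientation: [0.001, 0.737, 0.676, 0.001]
contact_force: [-2.3, -0.2, 7.5]
width: 0.998
finger_force: 3.7
```

>>> arm_command([
  [[0,0,1,0],[0,-3,1,0],[0,-8,1,0],[0,-13,1,0],[0,-18,1,0],[0,-22,1,0],[0,-22,1,0]],
])

```text
time: 6.55
position: [0.5613, 0.058, 0.0424]
orientation: [0.002, 0.737, 0.676, 0.002]
contact_force: [-0.8, -0.2, 8.9]
width: 1.004
finger_force: 3.8
```

```bash
cat >> h.py <<'E'
def front(n="scene"):
    # front edge of the copper, scene camera
    im=camera(n)[:,:,::-1];h=cv2.cvtColor(im,cv2.COLOR_BGR2HSV)
    m=cv2.inRange(h,(3,110,90),(16,255,255));b=(130,250,220,400) if n=="scene" else (140,300,340,430)
    k=np.zeros_like(m);k[b[0]:b[1]+60,b[2]:b[3]]=m[b[0]:b[1]+60,b[2]:b[3]]
    n_,l,st,_=cv2.connectedComponentsWithStats(k)
    v,u=np.where(np.isin(l,[j for j in range(1,n_) if st[j,4]>60]))
    d=(ray(n,np.c_[u,v],.045)-B)*1000;s,w=d@U,d@V
    for lo in range(-30,30,10):
        g=s[(w>lo)&(w<lo+10)&(s<120)]
        if len(g)>5: print("w",lo,"front s",np.round(np.percentile(g,1),1),len(g))
    return im
E
python3 - <<'E'
from h import *
where();front()
E
```

```text
holder s,w,h mm [-20.5   1.2   2.4] ty yaw -5.0 tilt [ 0.0068 -0.0003] F [-0.8 -0.2  8.9] t 6.55
w -30 front s 56.3 57
w -20 front s 50.0 105
w -10 front s 42.0 77
w 0 front s 35.5 84
w 10 front s 25.0 145
w 20 front s 25.7 153
```

The plate follows the fingertip. I'll continue this stroke, then lift and take another.

>>> arm_command([
  [[0,-5,0,0],[0,-10,0,0],[0,-14,0,0],[0,-14,0,0],[0,-14,-6,0],[0,-14,-14,0],[0,-4,-14,0],[0,4,-14,0]],
])

```text
time: 7.4
position: [0.5636, 0.0576, 0.0537]
orientation: [0.0, 0.737, 0.676, 0.0]
contact_force: [0.4, 0.8, -0.1]
width: 1.003
finger_force: 0.0
```

>>> arm_command([
  [[0,7,0,0],[0,14,0,0],[0,16,0,0],[0,16,0,0],[0,16,0,0]],
])

```text
time: 7.9
position: [0.5783, 0.0564, 0.0534]
orientation: [-0.0, 0.737, 0.676, -0.0]
contact_force: [0.2, 0.5, 0.3]
width: 0.994
finger_force: 0.0
```

Run:
```python
from h import *
where();front()
```

```text
holder s,w,h mm [-3.5  1.1 13.4] ty yaw -5.0 tilt [-0.0009  0.0001] F [0.2 0.5 0.3] t 7.9
w -30 front s 12.2 78
w -20 front s 12.0 144
w -10 front s 11.8 110
w 0 front s 11.6 109
w 10 front s 11.5 163
w 20 front s 12.5 178
```

>>> arm_command([
  [[0,0,5,0],[0,0,9,0],[0,0,11,0],[0,0,12.5,0],[0,0,13.5,0],[0,0,13.5,0]],
])

```text
time: 8.55
position: [0.5799, 0.0564, 0.0427]
orientation: [0.001, 0.737, 0.676, 0.001]
contact_force: [-2.2, -0.5, 8.3]
width: 0.998
finger_force: 3.9
```

>>> arm_command([
  [[0,-4,0,0],[0,-9,0,0],[0,-14,0,0],[0,-19,0,0],[0,-24,0,0],[0,-28,0,0],[0,-28,0,0]],
])

```text
time: 9.25
position: [0.5526, 0.0588, 0.0426]
orientation: [0.002, 0.737, 0.676, 0.002]
contact_force: [0.2, -0.1, 7.0]
width: 1.003
finger_force: 3.5
```

>>> arm_command([
  [[0,0,-6,0],[0,0,-14,0],[0,8,-14,0],[0,18,-14,0],[0,26,-14,0],[0,26,-14,0],[0,26,-14,0]],
])

```text
time: 9.95
position: [0.5766, 0.0565, 0.0536]
orientation: [-0.0, 0.737, 0.676, -0.0]
contact_force: [-0.5, -0.1, -0.4]
width: 0.996
finger_force: 0.0
```

Run:
```python
from h import *
where();front()
```

```text
holder s,w,h mm [-5.3  1.  13.6] ty yaw -5.0 tilt [-0.0013  0.0001] F [-0.5 -0.1 -0.4] t 9.95
w -30 front s -13.7 109
w -20 front s -15.3 191
w -10 front s -14.5 149
w 0 front s -15.3 139
w 10 front s -15.2 207
w 20 front s -14.9 227
```

>>> arm_command([
  [[0,0,5,0],[0,0,9,0],[0,0,11,0],[0,0,12.5,0],[0,0,13.5,0],[0,0,13.5,0]],
])

```text
time: 10.6
position: [0.5776, 0.0566, 0.0427]
orientation: [0.001, 0.737, 0.676, 0.001]
contact_force: [-2.5, -0.6, 6.6]
width: 1.001
finger_force: 3.2
```

>>> arm_command([
  [[0,-4,0,0],[0,-9,0,0],[0,-14,0,0],[0,-19,0,0],[0,-24,0,0],[0,-29,0,0],[0,-32,0,0],[0,-32,0,0]],
])

```text
time: 11.4
position: [0.5461, 0.0593, 0.0426]
orientation: [0.002, 0.737, 0.676, 0.002]
contact_force: [0.4, 0.2, 7.7]
width: 1.001
finger_force: 3.5
```

>>> arm_command([
  [[0,0,-6,0],[0,0,-14,0],[0,0,-20,0],[0,0,-20,0]],
])

```text
time: 11.8
position: [0.5452, 0.0593, 0.0616]
orientation: [0.0, 0.737, 0.676, 0.0]
contact_force: [1.1, 0.1, 0.3]
width: 1.0
finger_force: 0.0
```

Run:
```python
from h import *
where();front()
```

```text
holder s,w,h mm [-36.7   1.1  21.6] ty yaw -5.0 tilt [ 0.0013 -0.    ] F [1.1 0.1 0.3] t 11.8
w -30 front s -43.6 129
w -20 front s -45.0 220
w -10 front s -46.3 149
w 0 front s -45.6 134
w 10 front s -44.5 219
w 20 front s -43.6 242
```

The plate now overhangs about 45–46 mm, square to the channel and flat. Next I'll rise and turn the jaws across the plate.

>>> arm_command([
  [[0,0,-35,0],[0,0,-70,-8],[0,0,-80,-16],[0,0,-80,-24],[0,0,-80,-32],[0,0,-80,-40],[0,0,-80,-48],[0,0,-80,-56]],
])

```text
time: 12.65
position: [0.5443, 0.0593, 0.14]
orientation: [-0.001, 0.331, 0.944, -0.0]
contact_force: [-0.3, 0.3, -1.2]
width: 1.002
finger_force: 0.0
```

>>> arm_command([
  [[0,0,0,-8.5],[0,0,0,-17],[0,0,0,-25.5],[0,0,0,-34],[0,0,0,-34],[0,0,0,-34]],
])

```text
time: 13.25
position: [0.5445, 0.0593, 0.1402]
orientation: [-0.0, 0.045, 0.999, 0.0]
contact_force: [0.6, -0.6, -0.2]
width: 1.001
finger_force: 0.0
```

Run:
```python
from h import *
where();i=camera_info("wrist");im=camera("wrist")[:,:,::-1];cv2.imwrite("pics/w2.png",im)
h=cv2.cvtColor(im,cv2.COLOR_BGR2HSV);m=cv2.inRange(h,(3,110,90),(16,255,255))
c=big(m);d=(ray("wrist",c,.045,i)-B)*1000;s,w=d@U,d@V
print("front",s.min(),np.percentile(s,2))
for lo in range(-45,80,10):
    g=w[(s>lo)&(s<lo+10)]
    if len(g):print(lo,g.min().round(1),g.max().round(1))
```

```text
holder s,w,h mm [-37.5   1.  100.2] ty yaw 84.8 tilt [-0.0009  0.    ] F [ 0.6 -0.6 -0.2] t 13.25
front -46.96999001209119 -46.93708994740397
-45 -22.1 32.6
-35 -22.5 32.4
-25 -22.6 32.5
-15 -27.3 32.3
-5 -26.9 32.0
5 -26.6 32.1
15 -26.9 31.9
25 -26.9 32.1
35 -26.7 31.7
45 -26.9 32.0
55 -26.6 31.6
65 -26.9 31.8
75 -27.1 32.0
```

View pics/w2.png

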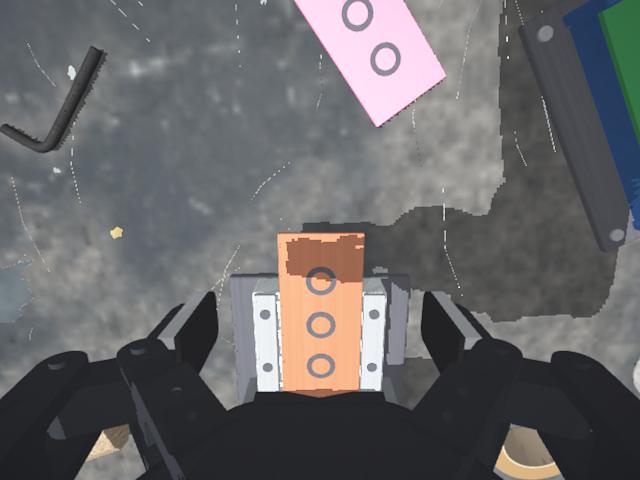

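The wrist view shows the plate overhanging the bed, with its front edge at row 233 and sides at columns 278–364, centred between the open fingers. I'll move over the overhang, go down and grip.

>>> arm_command([
  [[-10,0.8,0,0],[-19.5,1.5,10,0],[-19.5,1.5,40,0],[-19.5,1.5,70,0],[-19.5,1.5,95,0],[-19.5,1.5,110,0],[-19.5,1.5,110,0],[-19.5,1.5,110,0]],
])

```text
time: 14.1
position: [0.5648, 0.0591, 0.0309]
orientation: [0.0, 0.044, 0.999, 0.0]
contact_force: [0.3, 0.8, 0.9]
width: 0.997
finger_force: 0.0
```

Run:
```python
from h import *
where()
```

```text
holder s,w,h mm [-17.2   2.6  -9.1] ty yaw 85.0 tilt [ 0.0002 -0.    ] F [0.3 0.8 0.9] t 14.1
```

>>> arm_command([
  [[0,0,0,0],[0,0,0,0],[0,0,0,0],[0,0,0,0],[0,0,0,0],[0,0,0,0],[0,0,0,0],[0,0,0,0]],
], jaw=0)

```text
time: 14.9
position: [0.566, 0.059, 0.033]
orientation: [0.002, 0.043, 0.999, 0.0]
contact_force: [-1.0, 0.3, 6.2]
width: 0.679
finger_force: 63.3
```

>>> arm_command([
  [[0,0,0,0],[0,0,0,0]],
])

```text
time: 15.1
position: [0.566, 0.0591, 0.033]
orientation: [0.002, 0.043, 0.999, 0.0]
contact_force: [-0.3, 0.8, 6.1]
width: 0.684
finger_force: 63.3
```

Gripped at 63 N. I'll lift a little and check.

>>> arm_command([
  [[0,0,-3,0],[0,0,-8,0],[0,0,-15,0],[0,0,-25,0],[0,0,-30,0],[0,0,-30,0]],
])

```text
time: 15.7
position: [0.5654, 0.0591, 0.0623]
orientation: [0.001, 0.043, 0.999, 0.0]
contact_force: [-0.0, -1.1, -1.5]
width: 0.68
finger_force: 64.2
```

Run:
```python
from h import *
where()
cv2.imwrite("pics/s3.png",cv2.resize(camera("scene")[100:340,180:500,::-1],None,fx=2.4,fy=2.4,interpolation=cv2.INTER_CUBIC))
```

```text
holder s,w,h mm [-16.6   2.7  22.3] ty yaw 85.0 tilt [ 0.0028 -0.    ] F [-0.  -1.1 -1.5] t 15.7
```

View pics/s3.png

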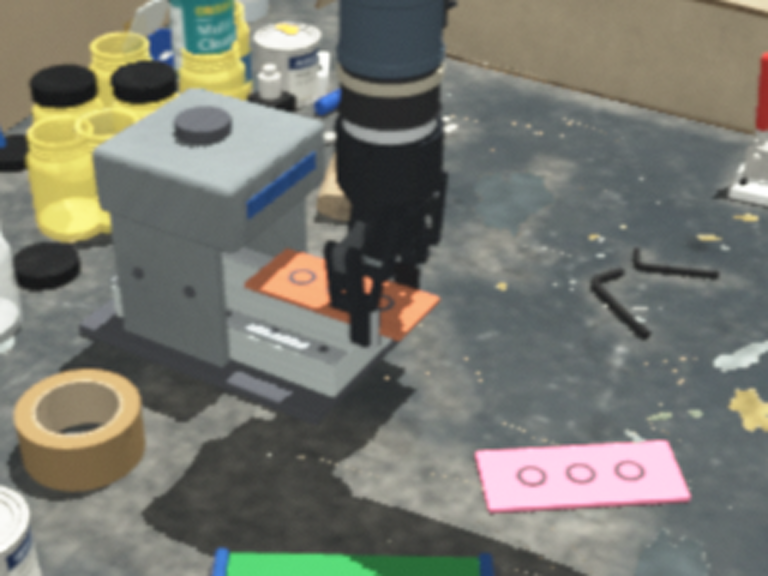

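The crop shows the plate lifted, level and clear of the rails, held near (370,300). I'll pull it out and carry it to the rest.

>>> arm_command([
  [[10,0,-5,0],[30,0,-12,0],[55,0,-25,0],[80,0,-45,0],[95,0,-65,0],[100,0,-78,0],[100,0,-78,0]],
])

```text
time: 16.45
position: [0.4656, 0.0679, 0.1411]
orientation: [0.002, 0.043, 0.999, 0.0]
contact_force: [0.9, 0.6, -0.8]
width: 0.681
finger_force: 64.3
```

>>> arm_command([
  [[3,15,0,-3],[9,43,0,-7.5],[15,75,0,-12],[22,110,0,-16.5],[28,140,0,-21],[34,170,0,-25.5],[39,192,0,-28.5],[41,204.5,0,-29.7]],
])

```text
time: 17.25
position: [0.4412, 0.2766, 0.1372]
orientation: [-0.001, -0.215, 0.977, -0.0]
contact_force: [0.6, -0.1, -1.2]
width: 0.678
finger_force: 64.4
```

>>> arm_command([
  [[0,0,10,0],[0,0,20,0],[0,0,20,0],[0,0,20,0]],
])

```text
time: 17.65
position: [0.4412, 0.2737, 0.1176]
orientation: [-0.001, -0.213, 0.977, -0.0]
contact_force: [-0.0, -0.5, -1.2]
width: 0.683
finger_force: 64.4
```

```bash
cat >> h.py <<'E'
ra=np.radians(24.7);RU=np.array([np.cos(ra),np.sin(ra),0]);RV=np.array([-RU[1],RU[0],0]);C=np.array([.479,.2918,.04])
def rest():
    p,R=tool();d=(p-C)*1000
    print("TCP rest-frame",np.round([d@RU,d@RV,d[2]],1),"yaw of -tx",np.round(np.degrees(np.arctan2(-R[1,0],-R[0,0])),1),"tiltz",R[:2,2].round(4),get_obs()["contact_force"].round(1),get_obs()["width"],get_obs()["time"])
def copper(n,z,box):
    h=cv2.cvtColor(camera(n),cv2.COLOR_RGB2HSV);m=cv2.inRange(h,(3,110,80),(16,255,255));k=np.zeros_like(m)
    a,b,c,d=box;k[a:b,c:d]=m[a:b,c:d];k=cv2.morphologyEx(k,cv2.MORPH_CLOSE,np.ones((3,3)))
    v,u=np.where(k>0);X=(ray(n,np.c_[u,v],z)-C)*1000;s,w=X@RU,X@RV
    print(n,"along",np.percentile(s,[.3,99.7]).round(1),"across",np.percentile(w,[.3,99.7]).round(1),len(u))
E
python3 - <<'E'
from h import *
rest();copper("scene",.155,(200,400,200,440))
cv2.imwrite("pics/s4.png",cv2.resize(camera("scene")[200:440,180:500,::-1],None,fx=2.4,fy=2.4,interpolation=cv2.INTER_CUBIC))
E
```

```text
TCP rest-frame [-41.9  -0.6  77.6] yaw of -tx 24.6 tiltz [-0.0019 -0.0012] [-0.  -0.5 -1.2] 0.6833257570099123 17.65
scene along [-67.  64.] across [ 0.7 59.8] 2396
```

View pics/s4.png

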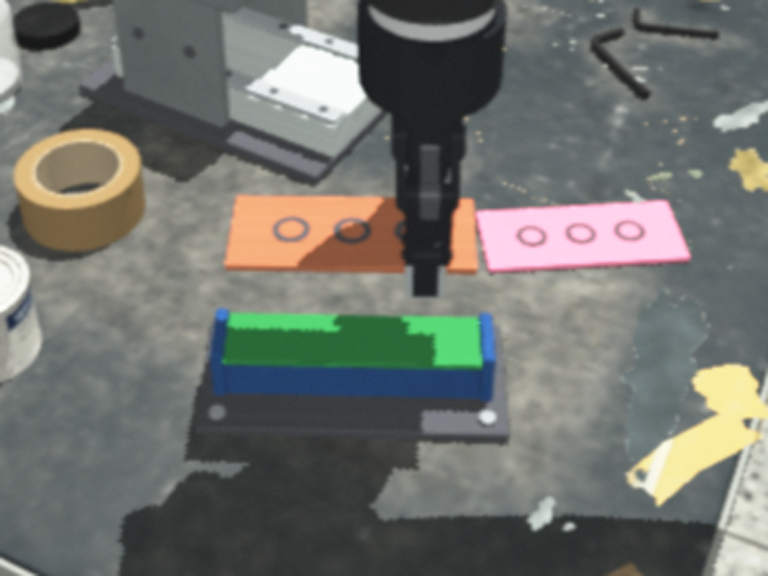

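The plate hangs level over the rest in line with it, and the green top is below. I'll recompute its position at its true height.

Run:
```python
from h import *
rest();copper("scene",.130,(200,400,200,440))
```

```text
TCP rest-frame [-41.   -0.4  78.8] yaw of -tx 24.6 tiltz [ 0.0002 -0.0001] [-0.1 -0.  -0.7] 0.6825796946134198 17.75
scene along [-69.   69.5] across [-29.3  32.4] 2358
```

>>> arm_command([
  [[0,0,15,0],[0,0,35,0],[0,0,55,0],[0,0,70,0],[0,0,78,0],[0,0,82,0],[0,0,82,0],[0,0,82,0]],
])

```text
time: 18.6
position: [0.4422, 0.2754, 0.0375]
orientation: [0.001, -0.214, 0.977, 0.0]
contact_force: [0.9, 1.1, -1.2]
width: 0.678
finger_force: 64.4
```

>>> arm_command([
  [[0,0,1.5,0],[0,0,2.5,0],[0,0,2.5,0]],
])

```text
time: 18.9
position: [0.4418, 0.2752, 0.0345]
orientation: [0.0, -0.214, 0.977, 0.0]
contact_force: [-0.8, 0.9, -0.7]
width: 0.68
finger_force: 64.4
```

>>> arm_command([
  [[0,0,1,0],[0,0,1,0]],
])

```text
time: 19.1
position: [0.4418, 0.2752, 0.0334]
orientation: [0.0, -0.214, 0.977, 0.0]
contact_force: [0.3, -0.3, -0.0]
width: 0.684
finger_force: 64.4
```

Run:
```python
from h import *
rest();copper("scene",.046,(250,420,200,440))
```

```text
TCP rest-frame [-40.7   0.4  -6.6] yaw of -tx 24.7 tiltz [0.0006 0.0003] [ 0.3 -0.3 -0. ] 0.6840843815664128 19.1
scene along [-67.9  69.5] across [-28.2  33.4] 2239
```

>>> arm_command([
  [[0,0,1,0],[0,0,1,0]],
])

```text
time: 19.35
position: [0.4418, 0.2752, 0.0332]
orientation: [0.0, -0.214, 0.977, 0.0]
contact_force: [-1.3, -0.6, 5.1]
width: 0.683
finger_force: 64.8
```

>>> arm_command([
  [[0,0,0.7,0],[0,0,0.7,0]],
])

```text
time: 19.55
position: [0.4419, 0.2752, 0.0332]
orientation: [0.0, -0.214, 0.977, 0.0]
contact_force: [-2.9, -1.4, 7.6]
width: 0.678
finger_force: 65.1
```

The plate is firmly on the rest, so I'll release it.

>>> arm_command([
  [[0,0,-1,0],[0,0,-1,0],[0,0,-1,0],[0,0,-1,0],[0,0,-1,0],[0,0,-1,0]],
], jaw=1)

```text
time: 20.15
position: [0.4414, 0.275, 0.0323]
orientation: [-0.0, -0.214, 0.977, -0.0]
contact_force: [-0.9, 0.1, -0.6]
width: 1.002
finger_force: 0.0
```

>>> arm_command([
  [[0,0,-8,0],[0,0,-25,0],[0,0,-60,0],[0,0,-100,0],[0,0,-140,0],[0,0,-150,0],[0,0,-150,0]],
])

```text
time: 20.85
position: [0.4433, 0.2759, 0.1859]
orientation: [0.003, -0.214, 0.977, 0.001]
contact_force: [0.7, 0.7, -0.2]
width: 0.998
finger_force: 0.0
```

Run:
```python
from h import *
rest();copper("scene",.045,(250,420,200,440));copper("top",.045,(220,340,220,320))
cv2.imwrite("pics/s5.png",cv2.resize(camera("scene")[200:440,120:440,::-1],None,fx=2.4,fy=2.4,interpolation=cv2.INTER_CUBIC))
```

```text
TCP rest-frame [-39.1   0.4 145.9] yaw of -tx 24.7 tiltz [0.0058 0.0026] [ 0.7  0.7 -0.2] 0.9981466484879743 20.85
scene along [-67.9  69.5] across [-29.2  32.8] 2888
top along [-69.5  68.9] across [-29.8  -0.2] 484
```

View pics/s5.png

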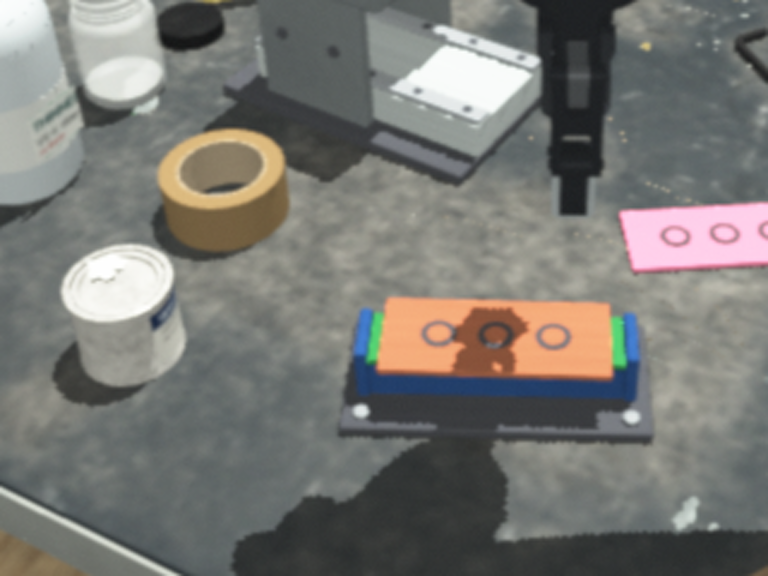

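The plate lies flat on the green top, centred between the lips with green showing at both ends. The tin and the tape haven't moved.

>>> arm_command([
  [[0,0,0,0],[0,0,0,0],[0,0,0,0]],
])

```text
time: 21.3
position: [0.441, 0.2748, 0.1813]
orientation: [-0.001, -0.214, 0.977, -0.0]
contact_force: [0.8, -0.1, -0.1]
width: 0.999
finger_force: 0.0
```

```bash
python3 -c "
from plant import *
print(hand_in())"
```

```text
the job is handed in; nothing more can be done
None
```

The job is handed in at 21.3 s: the copper plate slid out by about a third and now lies flat on the cleaning rest, centred between the lips to about 1 mm, tin and tape untouched; since the moves can't tilt the tool, I slid it with one finger of the upright, open gripper instead of a slanted fingertip.

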